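Sort formula canisters by weight into a slide-out tray

TASK

The closed formula canisters standing on the counter look alike, but some are full and some are empty, which only their weight tells. Pull the cupboard's slide-out tray, which has a knob, all the way out; stand every full canister upright in a bay of the tray and every empty one upright in the low returns crate; then push the tray fully home until it seats. Leave the other things on the counter where they are.

Things in the scene. Friction and masses are not known exactly. Their poses are not given: they have to be found in the camera images.
- can_a: closed white formula canister with a grey band, upright cylinder 60 mm in diameter and 100 mm tall; origin at the centre of its underside, z up its axis. May be full (about 450 g) or empty (about 80 g), which cannot be seen; absent (None) in some starts
- can_b: closed white formula canister with a grey band, upright cylinder 60 mm in diameter and 100 mm tall; origin at the centre of its underside, z up its axis. May be full (about 450 g) or empty (about 80 g), which cannot be seen; absent (None) in some starts
- can_c: closed white formula canister with a grey band, upright cylinder 60 mm in diameter and 100 mm tall; origin at the centre of its underside, z up its axis. May be full (about 450 g) or empty (about 80 g), which cannot be seen; absent (None) in some starts
- can_d: closed white formula canister with a grey band, upright cylinder 60 mm in diameter and 100 mm tall; origin at the centre of its underside, z up its axis. May be full (about 450 g) or empty (about 80 g), which cannot be seen; absent (None) in some starts
- can_e: closed white formula canister with a grey band, upright cylinder 60 mm in diameter and 100 mm tall; origin at the centre of its underside, z up its axis. May be full (about 450 g) or empty (about 80 g), which cannot be seen; absent (None) in some starts
- cupboard: fixed low plywood cupboard, 170 mm deep (x) by 352 mm wide (y) by 136 mm high, with a clear roof (underside 130 mm up) and an open front looking towards the robot (its -x side, 85 mm from the origin). Origin at the centre of its underside; its yaw varies by up to 0.1 rad
- tray (a joint): how far the slide-out tray is pulled out of the cupboard towards the robot (along the cupboard's -x), m: 0 fully home, 0.13 fully out. A sprung catch draws it to the nearer end of its travel, with up to about 4 N in between, plus some friction; it takes up to about 6 N to move
- tray_floor (a point): centre of the tray, 14 mm above the counter; moves with it, axes as the cupboard's. 80 (x) by 300 mm (y) inside; two dividers make three bays centred at y = -0.1, 0, 0.1 m, one canister each. Each bay has a sprung pad: its top is 8 mm above this point when bare or under an empty canister, and level with it under a full one. Rims, dividers and front board reach 58 mm above this point
- tray_knob (a point): centre of the tray's black knob, a cylinder 30 mm in diameter and 28 mm long lying along the cupboard's x, on a 14 mm thick stem 34 mm long in front of the tray's front board, 50 mm above the counter; 36 mm above and 102 mm in front of tray_floor. Pinch it from above, fingers closing along the cupboard's y
- crate_in (a point): centre of the floor of the low wooden returns crate, 25 mm above the counter; 236 (x) by 136 mm (y) inside, walls 7 mm thick, 57 mm above this floor; axes along its sides; stands still. Room for two canisters one behind the other along x. The floor is sprung: it stays up under empties and sinks 10 mm if any canister in it is full
- scoop: yellow scoop, 110 mm long, 28 mm high; leave alone
- baby_bottle: glass baby bottle lying on its side, 148 mm long, 56 mm thick; leave alone
- collar_low: white plastic bottle collar (ring), 52 mm across, 16 mm high, the lower of a stack of two; leave alone
- collar_top: the upper of the two collars; leave alone
- mug: white cup, 72 mm across, 80 mm tall; leave alone
- brush: brush lying on the counter, 200 mm long; leave alone
- carton: cardboard carton 60 by 60 by 100 mm; leave alone
Things that resemble listed ones, but are neither listed nor needed, are in the scene too. Leave any blue look-alike of the can_e alone.

How it is judged:
By the outcome, as a careful person would: the job done as asked, in the order asked, and still so for the second after the job is handed in, with the robot touching nothing.
Of can_a, can_b, can_c, can_d, can_e only 3 to 5 are there at a start; the rules pass over those that are not, and their reading is None.
At some moment in a run one of can_a, can_b, can_c, can_d, can_e may be knocked a few centimetres aside while the robot is not near it.
It also fails if it takes over 210 s, if anything falls off the work surface, if the arm or the gripper's body presses on something with over 40 N, if the wrist force passes 120 N, or if a joint passes its speed limit or range.

ROBOT

A 6-joint arm with a two-finger parallel gripper is mounted at the origin on the work surface. World frame = base frame: x ahead of the robot, y to its left, z up, the work surface at z = 0. Lengths are in m, angles in degrees, forces in N, time in s.
With the tool pointing down it reaches from about 0.3 to 0.75 m from the base axis. Payload 8.5 kg.
Tool frame: the origin (TCP) lies midway between the tips of the shut fingers; the grasp point (between the pads) lies 19 mm behind it (env.grasp_offset is the distance from the TCP to the grasp point, in m); z points along the fingers, y is the line along which they close (so a half turn about z gives the same grasp; the last joint's range is limited). The gripper opens to 85 mm and grips with 20 to 120 N. Pads are 22 mm wide; open, the fingers measure 114 mm over their backs; the gripper's body (76 mm by 85 mm) begins 54 mm behind the grasp point. The pads swing forward as they close: fully open they stand 13 mm farther back than shut.
Start: joints at [61.748, 21.807, 74.336, -0, 83.858, -12.336], TCP at [0.151, 0.529, 0.231] pointing down, gripper open.
Joint ranges: [-178.18, 178.18], [-50.72, 133.34], [12.68, 142.11], [-81.47, 261.47], [9.98, 163.14], [-165.26, 165.26]. Speed limits (degrees/s): [136.94, 136.94, 180, 180, 180, 180].

INTERFACE

Orientations are given as a 3x3 rotation matrix whose columns are the frame's x, y, z axes.
In Python, from rig import env gives the robot as it stands.
- The arm moves only by the tool servo_tool, never from a script. Its argument "deltas" is text: rows parted by semicolons, each of 7 numbers parted by spaces: the opening, from 0 (shut) to 1 (fully open), then the shift along the tool's x, y, z in mm, then the turn, a rotation vector about the tool's x, y, z in rad. A call has 1 to 8 rows; each row shifts and turns the commanded pose from where the row before left it, along the tool's axes as they then stand; what a row does not reach is not made up. A row lasts 1/12 s, in which the tool goes at most 41.7 mm and 7.16 degrees, less where a joint would pass 70% of its speed; a pose out of reach is approached as far as the arm can. A call is refused whole if a number of a shift passes 41.7 or a number of a turn 0.125, either way. A call with a gripper value outside its range is refused whole. The fingers move at their own pace and stop on an object; "newtons" is the grip in N (left out, the last holds). Time passes only in rows, so rows that do not move let the fingers close. It gives the time, the measured TCP pose, the force, the opening and the grip force at its end, in the units of the state.
- env.observe(): the state, without advancing time (a new reading comes with each control period).
- env.get_image(name): name is "side" or "top"; returns a dict with "img" (480x640x3 uint8, red, green, blue), "depth" (480x640 float32, m along the optical axis (not along the pixel's ray), 0 where there is no reading), "camera_matrix" (3x3 intrinsics, pixels), "world_to_cam" (4x4, takes a point from world to camera coordinates). Camera axes: x right, y down, z forward; pixel columns grow to the right and rows downward; lengths in m; the calibration is good to about 2 mm. A picture is of the moment at which its call begins.
- env.close_job(): hands the job in; it is judged then, once.
Trained networks look in a picture, given as the dict that the camera call returned (one of the last four; its "shot" number tells which), for a name from the list of things; names that differ only in an ending like _2 or _b are one class to them, and where a whole thing is asked for, a point or a joint stands for the part that bears it (a point fixed in the world has none). Each returns a list of dicts, best first, with "conf" (0 to 1); they miss things now and then, are a little off and sometimes report something else, mostly with a low value. They report only what shows in the picture. A call takes as long as a camera call. They do not tell look-alikes from the thing itself.
- env.spot_in(name, picture): "bbox" ([centre column, centre row, width, height] in pixels, round what is visible of it).
- env.spot_point(name, picture): "uv" ([column, row] in pixels: a listed point, or the origin of a listed thing).
The state is a dict: "time_s": time; "q": joint angles; "qvel": joint speeds; "joint_efforts": joint torques, N m; "position": TCP position; "tool_rot": TCP orientation; "ft_force": force on the tool from outside, world axes, zero at the start; "wrist_torque": the same for the moment, N m; "grip_width": finger opening in m; "gripper_force": force on a finger pad.
Only numpy, scipy, OpenCV 4.12 (cv2) and the standard library are available. Lean on these libraries where they do the work, as an engineer would, in place of code of your own. Each camera call takes 0.05 s, during which the arm holds its last target. There are 200 camera calls.

## Working session

There is one attempt and no reset: what is moved stays moved. The work goes in short steps, Python scripts to look and compute and a tool call to move; the robot and the scene stay as the last step left them, time stands still between calls to the robot, and variables do not carry over. Pictures are saved under pics/ and viewed, at most 14 in all, crops included, and the job is handed in when it is done.

Besides the shell and the picture viewer there is one more tool, called after "Request:" as name(argument=value, ...) on one line, values as JSON. servo_tool: Moves the arm, as the interface text tells. Its arguments: {"type":"object","properties":{"deltas":{"type":"string"},"newtons":{"type":"number"}},"required":["deltas"]}

```bash
ls; mkdir -p pics; cat > h.py <<'E'
import numpy as np, cv2
from rig import env
def save(d,n): cv2.imwrite('pics/'+n,cv2.cvtColor(d['img'],cv2.COLOR_RGB2BGR))
def world(d,u,v,depth):
    K=d['camera_matrix']; p=np.array([(u-K[0,2])/K[0,0]*depth,(v-K[1,2])/K[1,1]*depth,depth,1])
    return (np.linalg.inv(d['world_to_cam'])@p)[:3]
def cloud(d):
    K=d['camera_matrix'];v,u=np.mgrid[:480,:640];z=d['depth']
    P=np.stack([(u-K[0,2])/K[0,0]*z,(v-K[1,2])/K[1,1]*z,z,np.ones_like(z)],-1)
    W=(P@np.linalg.inv(d['world_to_cam']).T)[...,:3]; W[z==0]=np.nan
    return W
def px(d,p):
    c=d['world_to_cam']@np.append(p,1); q=d['camera_matrix']@c[:3]; return q[:2]/q[2]
E
python3 - <<'E'
from h import *
np.set_printoptions(precision=3,suppress=True)
for n in ['top','side']:
    d=env.get_image(n); save(d,n+'0.png'); np.savez(n+'0.npz',**{k:v for k,v in d.items()})
    print(n,d['camera_matrix'][0,0],np.linalg.inv(d['world_to_cam'])[:3])
    for nm in ['can_a','cupboard','tray','baby_bottle','mug','carton']:
        print(nm,[(np.round(x['bbox']),round(x['conf'],2)) for x in env.spot_in(nm,d)])
    for nm in ['can_a','tray_knob','tray_floor','crate_in','cupboard']:
        print(nm,[(np.round(x['uv'],1),round(x['conf'],2)) for x in env.spot_point(nm,d)])
print(env.observe(),env.grasp_offset)
E
```

```text
pics
top 540.5629483731118 [[ 0.024 -0.982  0.185  0.277]
 [-1.    -0.024  0.003  0.02 ]
 [ 0.001 -0.185 -0.983  1.569]]
can_a [(array([424., 187.,  22.,  26.]), 0.91), (array([424., 261.,  25.,  26.]), 0.82), (array([463., 284.,  26.,  28.]), 0.82), (array([423., 300.,  28.,  20.]), 0.81), (array([460., 247.,  31.,  25.]), 0.68), (array([424., 225.,  24.,  32.]), 0.66)]
cupboard [(array([307., 188., 129.,  98.]), 0.6)]
tray [(array([309., 216., 120.,  37.]), 0.58)]
baby_bottle [(array([375., 310.,  31.,  58.]), 0.82)]
mug [(array([496., 312.,  32.,  20.]), 0.58)]
carton [(array([217., 186.,  27.,  31.]), 0.81), (array([422., 300.,  27.,  18.]), 0.47), (array([310., 221., 121.,  37.]), 0.26)]
can_a [(array([419.6, 263.2]), 0.91), (array([453.1, 249.7]), 0.75), (array([460.4, 289.7]), 0.7), (array([420.2, 228.5]), 0.61), (array([415.7, 300.6]), 0.59), (array([423.3, 186.5]), 0.55)]
tray_knob [(array([310.4, 231.2]), 0.83), (array([489.2, 313.7]), 0.23)]
tray_floor [(array([309.6, 199. ]), 0.69)]
crate_in [(array([205. , 265.9]), 0.68)]
cupboard [(array([305.4, 182.9]), 0.85)]
side 532
[... 850 characters left out ...]
), (array([247.4, 171.1]), 0.51)]
tray_floor [(array([356.1, 233.9]), 0.85)]
crate_in [(array([251.1, 193.2]), 0.81)]
cupboard [(array([369. , 234.2]), 0.87)]
{'time_s': 1.2, 'q': array([ 61.749,  21.806,  74.336,  -0.   ,  83.858, -12.336]), 'qvel': array([ 0.042, -0.055, -0.084,  0.027,  0.191, -0.   ]), 'joint_efforts': array([ -0.001, -44.832, -23.146,  -0.   ,   0.001,   0.   ]), 'position': array([0.151, 0.529, 0.231]), 'tool_rot': array([[-0.962,  0.274,  0.   ],
       [ 0.274,  0.962,  0.   ],
       [-0.   ,  0.   , -1.   ]]), 'ft_force': array([ 0.614,  0.578, -0.031]), 'wrist_torque': array([ 0.068, -0.011,  0.03 ]), 'gripper_force': 0.0, 'grip_width': 0.08518150158255068} 0.0187
```

View pics/top0.png

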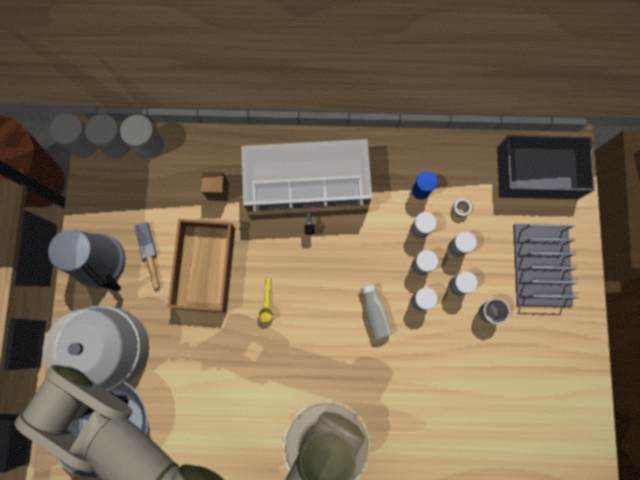

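View pics/side0.png

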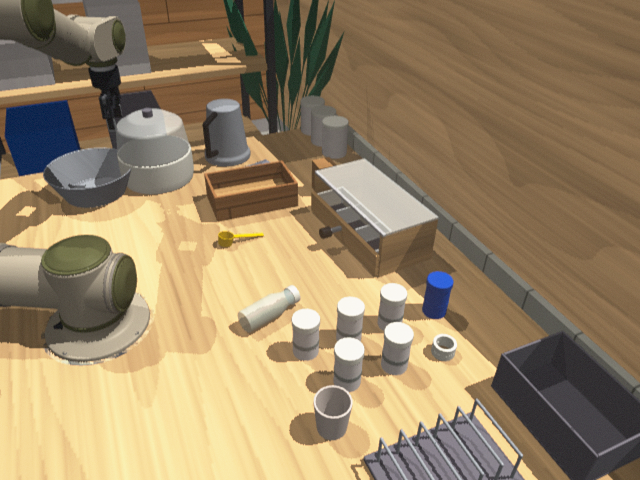

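The top view shows five white canisters at about (425,223), (464,243), (427,262), (465,283) and (425,299). The blue look-alike is at (426,184), the knob at (310,229) and the wooden crate at (203,265). The mug (496,312), collars (462,208) and black bin (545,168) are not what I want. The side view agrees.

```bash
python3 - <<'E'
from h import *
np.set_printoptions(precision=4,suppress=True)
D={n:dict(np.load(n+'0.npz')) for n in ['top','side']}
from scipy import ndimage
for n in D:
    d=D[n];W=cloud(d); d['W']=W
    I=d['img'].astype(int)
    m=(W[...,2]>.085)&(W[...,2]<.112)&(W[...,1]<-.12)&(W[...,0]>.2)&(W[...,0]<.85)&(I.min(-1)>120)
    L,k=ndimage.label(m)
    for i in range(1,k+1):
        q=W[L==i]
        if len(q)>60: print(n,'lid',len(q),(q.max(0)+q.min(0))/2,np.median(q,0),np.ptp(q,axis=0))
W=D['top']['W']
m=(W[...,2]>.128)&(W[...,2]<.15)&(abs(W[...,1])<.3)&(W[...,0]>.4)&(W[...,0]<.9)
L,k=ndimage.label(m); 
for i in range(1,k+1):
    q=W[L==i]
    if len(q)>500:
        r=cv2.minAreaRect(q[:,:2].astype(np.float32)*1000); print('roof',len(q),r,np.median(q[:,2]))
# crate rim
m=(W[...,2]>.072)&(W[...,2]<.092)&(W[...,1]>.15)&(W[...,1]<.5)&(W[...,0]>.35)&(W[...,0]<.72)
L,k=ndimage.label(m,np.ones((3,3)))
for i in range(1,k+1):
    q=W[L==i]
    if len(q)>100: print('crate',len(q),cv2.minAreaRect(q[:,:2].astype(np.float32)*1000),np.median(q[:,2]))
# triangulate points
def tri(a,b):
    A=[]
    for d,(u,v) in ((D['top'],a),(D['side'],b)):
        P=d['camera_matrix']@d['world_to_cam'][:3]; A+= [u*P[2]-P[0],v*P[2]-P[1]]
    x=np.linalg.svd(np.array(A))[2][-1]; return x[:3]/x[3]
print('knob',tri((310.4,231.2),(323.5,230))); print('floor',tri((309.6,199),(356.1,233.9)))
print('crate',tri((205,265.9),(251.1,193.2)))
print('cup',tri((305.4,182.9),(369,234.2)))
for n,c in (('top',(310,229)),('side',(326,231))):
    d=D[n]; u,v=c; print(n,'knobpts',[d['W'][v+j,u+i] for j in (-2,0,2) for i in (-2,0,2)])
I=np.hstack([cv2.resize(D['top']['img'][120:330,160:330],None,fx=2.3,fy=2.3),cv2.resize(D['top']['img'][160:330,400:520],(341,483))])
cv2.imwrite('pics/crop1.png',I[...,::-1])
E
```

```text
top lid 348 [ 0.6163 -0.2614  0.0993] [ 0.6166 -0.2616  0.0999] [0.0562 0.0572 0.0219]
top lid 362 [ 0.5639 -0.3731  0.0989] [ 0.5637 -0.3724  0.0999] [0.0582 0.0611 0.0227]
top lid 366 [ 0.509  -0.2647  0.0993] [ 0.5087 -0.2646  0.0996] [0.0595 0.0598 0.0192]
top lid 374 [ 0.4516 -0.3713  0.0995] [ 0.452  -0.3709  0.1002] [0.0578 0.0582 0.0184]
top lid 382 [ 0.4051 -0.2609  0.1011] [ 0.4054 -0.2613  0.0999] [0.0579 0.058  0.0195]
side lid 430 [ 0.618  -0.2637  0.0949] [ 0.617  -0.2666  0.1005] [0.0608 0.0607 0.0194]
side lid 483 [ 0.5093 -0.266   0.0955] [ 0.5091 -0.2694  0.1003] [0.0585 0.0617 0.0197]
side lid 521 [ 0.4053 -0.2633  0.0951] [ 0.4062 -0.2666  0.1001] [0.059  0.0612 0.0198]
side lid 547 [ 0.5641 -0.3734  0.0964] [ 0.5637 -0.3768  0.1005] [0.0596 0.06   0.0194]
side lid 609 [ 0.4525 -0.3733  0.095 ] [ 0.4524 -0.3756  0.1004] [0.0603 0.0605 0.0196]
side lid 81 [ 0.7757 -0.7386  0.1017] [ 0.7737 -0.7387  0.1012] [0.0937 0.0034 0.0078]
roof 7502 ((743.876220703125, 73.98757934570312), (175.37828063964844, 353.2488098144531), 4.945807933807373) 0.13581985273343866
crate 86
[... 156 characters left out ...]
.6979 0.0644 0.0153]
crate [0.4873 0.3588 0.03  ]
cup [ 0.7526  0.0802 -0.0108]
top knobpts [array([0.6036, 0.0651, 0.0614]), array([0.6027, 0.0592, 0.0665]), array([0.6036, 0.0536, 0.0627]), array([0.5967, 0.0648, 0.0667]), array([0.5968, 0.0591, 0.0667]), array([0.5978, 0.0535, 0.0629]), array([0.5913, 0.0646, 0.0645]), array([0.591 , 0.0589, 0.0668]), array([0.5924, 0.0534, 0.0606])]
side knobpts [array([0.5946, 0.0596, 0.0633]), array([0.5962, 0.0504, 0.069 ]), array([0.6035, 0.0533, 0.0651]), array([0.5926, 0.0549, 0.0604]), array([0.5967, 0.0511, 0.0618]), array([0.6019, 0.0496, 0.0614]), array([0.5911, 0.0514, 0.0565]), array([0.5973, 0.052 , 0.0544]), array([0.6024, 0.0503, 0.0541])]
```

View pics/crop1.png

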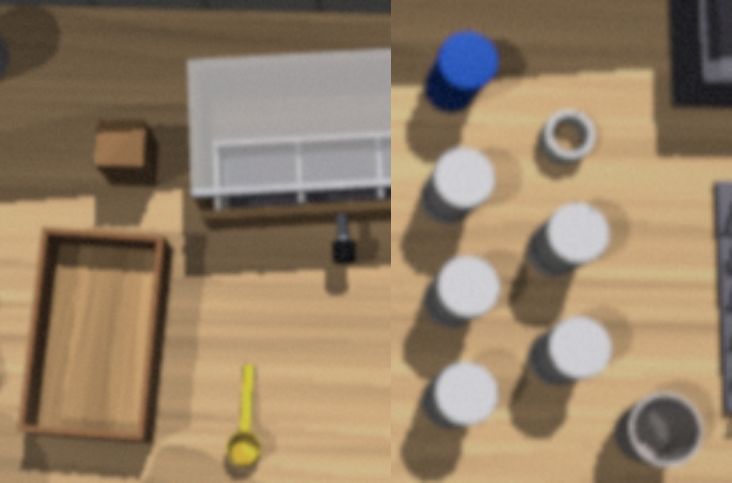

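Before reaching, these are the candidates and my choices:
- **Canisters:** the white ones at (425,223), (464,243), (427,262), (465,283) and (425,299). The blue one at (426,184) stays, and so do the mug (496,312) and collars (462,208).
- **Crate:** the wooden one at (203,265), not the black bin at (545,168).
- **Knob:** at (310,229).

The crop confirms these. The tray comes first, so I'll turn and move above the knob.

Request:
servo_tool(deltas="1 0 0 0 0 0 -0.121; 1 0 0 0 0 0 -0.121; 1 0 0 0 0 0 -0.122; 1 -15 -19 0 0 0 0; 1 -23 -29 0 0 0 0; 1 -23 -29 0 0 0 0; 1 -23 -29 0 0 0 0; 1 -23 -29 0 0 0 0")

```text
time_s: 1.87
position: [0.2698, 0.4023, 0.2314]
tool_rot: [[-0.996, -0.087, 0.0], [-0.087, 0.996, 0.0], [-0.0, 0.0, -1.0]]
ft_force: [0.6, 1.6, 0.1]
grip_width: 0.0852
gripper_force: 0.0
```

Request:
servo_tool(deltas="1 -23 -29 0 0 0 0; 1 -23 -29 0 0 0 0; 1 -23 -29 0 0 0 0; 1 -23 -29 0 0 0 0; 1 -23 -29 0 0 0 0; 1 -23 -29 0 0 0 0; 1 -23 -29 0 0 0 0; 1 -23 -29 0 0 0 0")

```text
time_s: 2.53
position: [0.4733, 0.1867, 0.2315]
tool_rot: [[-0.996, -0.086, 0.0], [-0.086, 0.996, 0.0], [-0.0, 0.0, -1.0]]
ft_force: [0.5, 1.0, -0.4]
grip_width: 0.0855
gripper_force: 0.0
```

```bash
cat >> h.py <<'E'
C,S=np.cos(np.radians(4.95)),np.sin(np.radians(4.95))
cx=np.array([C,S,0]); cy=np.array([-S,C,0])
cup=np.array([.744,.074,0])
def tray(out): return cup-(.045+out)*cx
def go(*ts):
    o=env.observe(); R=o['tool_rot']; p=o['position']
    print('t',round(o['time_s'],1),'p',np.round(p*1e3,1),'yawx',np.round(np.degrees(np.arctan2(R[1,0],R[0,0])),2),'tilt',np.round(R[2,:2],3),'w',round(o['grip_width'],4),'F',np.round(o['ft_force'],1))
    for t in ts:
        d=R.T@(np.array(t)-p)*1e3; print('target',np.round(t,3),'tool mm',np.round(d,1),'norm',round(np.linalg.norm(d))); p=np.array(t)
E
python3 -c "
from h import *
go([.597,.061,.231],[.597,.061,.032])
d=env.get_image('top'); 
print(env.spot_point('tray_knob',d)[:1],px(d,[.597,.061,.06]))"
```

```text
t 2.5 p [473.3 186.7 231.5] yawx -175.07 tilt [-0.  0.] w 0.0855 F [ 0.5  1.  -0.4]
target [0.597 0.061 0.231] tool mm [-112.4 -135.8    0.5] norm 176
target [0.597 0.061 0.032] tool mm [ 1.00e-01 -0.00e+00  1.99e+02] norm 199
[{'uv': [309.6, 229.6], 'conf': 0.95}] [309.37315409 229.40732894]
```

Request:
servo_tool(deltas="1 -22 -27 0 0 0 0; 1 -22 -27 0 0 0 0; 1 -22 -27 0 0 0 0; 1 -22 -27 0 0 0 0; 1 -22 -27 0 0 0 0; 1 -2 -1 20 0 0 0; 1 0 0 35 0 0 0; 1 0 0 35 0 0 0")

```text
time_s: 3.3
position: [0.5961, 0.0624, 0.1408]
tool_rot: [[-0.996, -0.086, 0.002], [-0.086, 0.996, -0.0], [-0.002, -0.0, -1.0]]
ft_force: [0.3, 0.1, -1.1]
grip_width: 0.0858
gripper_force: 0.0
```

Request:
servo_tool(deltas="1 0 0 30 0 0 0; 1 0 0 30 0 0 0; 1 0 0 25 0 0 0; 1 0 0 20 0 0 0; 1 0 0 7 0 0 0; 1 0 0 0 0 0 0", newtons=60)

```text
time_s: 3.8
position: [0.5948, 0.0629, 0.028]
tool_rot: [[-0.996, -0.086, -0.003], [-0.086, 0.996, 0.0], [0.003, 0.001, -1.0]]
ft_force: [0.1, 0.3, -0.0]
grip_width: 0.0854
gripper_force: 0.0
```

Request:
servo_tool(deltas="0 0 0 0 0 0 0; 0 0 0 0 0 0 0; 0 0 0 0 0 0 0; 0 0 0 0 0 0 0; 0 0 0 0 0 0 0; 0 0 0 0 0 0 0; 0 0 0 0 0 0 0; 0 0 0 0 0 0 0")

```text
time_s: 4.47
position: [0.596, 0.0627, 0.0305]
tool_rot: [[-0.996, -0.086, 0.002], [-0.086, 0.996, 0.0], [-0.002, 0.0, -1.0]]
ft_force: [-1.4, 0.3, 5.8]
grip_width: 0.0285
gripper_force: 58.8
```

Request:
servo_tool(deltas="0 5 0 0 0 0 0; 0 15 0 0 0 0 0; 0 18 0 0 0 0 0; 0 18 0 0 0 0 0; 0 18 0 0 0 0 0; 0 18 0 0 0 0 0; 0 18 0 0 0 0 0; 0 12 0 0 0 0 0")

```text
time_s: 5.13
position: [0.4726, 0.0526, 0.0304]
tool_rot: [[-0.996, -0.086, 0.001], [-0.086, 0.996, 0.001], [-0.001, 0.001, -1.0]]
ft_force: [0.1, 7.5, 7.8]
grip_width: 0.0284
gripper_force: 60.6
```

Request:
servo_tool(deltas="0 8 0 0 0 0 0; 0 2 0 0 0 0 0; 0 0 0 0 0 0 0; 0 0 0 0 0 0 0; 0 0 0 0 0 0 0")

```text
time_s: 5.55
position: [0.4664, 0.0521, 0.0304]
tool_rot: [[-0.996, -0.085, 0.007], [-0.085, 0.996, 0.002], [-0.007, 0.001, -1.0]]
ft_force: [8.2, 11.9, 3.0]
grip_width: 0.0285
gripper_force: 63.0
```

```bash
python3 -c "
from h import *
go()
for n in ('top','side'):
  d=env.get_image(n);save(d,n+'1.png')
  for k in ('tray_knob','tray_floor'): print(n,k,[(np.round(x['uv'],1),x['conf']) for x in env.spot_point(k,d)[:1]])
  print(px(d,tray(.13)-.102*cx+[0,0,.05]),px(d,tray(.13)+[0,0,.014]))
"
```

```text
t 5.5 p [466.4  52.1  30.4] yawx -175.12 tilt [-0.007  0.001] w 0.0285 F [ 8.2 11.9  3. ]
top tray_knob []
top tray_floor [(array([313.7, 241.5]), 0.92)]
[312.00690276 274.85014924] [310.15876335 241.82630324]
side tray_knob [(array([390.4, 322. ]), 0.3)]
side tray_floor [(array([318. , 247.9]), 0.92)]
[281.13066472 245.88347354] [315.33198042 245.90420108]
```

Request:
servo_tool(deltas="1 0 0 0 0 0 0; 1 0 0 0 0 0 0; 1 0 0 0 0 0 0; 1 0 0 -10 0 0 0; 1 0 0 -25 0 0 0; 1 0 0 -40 0 0 0; 1 0 0 -40 0 0 0; 1 0 0 -40 0 0 0")

```text
time_s: 6.52
position: [0.4632, 0.051, 0.186]
tool_rot: [[-0.996, -0.086, -0.001], [-0.086, 0.996, -0.0], [0.001, 0.0, -1.0]]
ft_force: [1.2, 0.5, -0.7]
grip_width: 0.085
gripper_force: 0.0
```

Request:
servo_tool(deltas="1 0 -10 -30 0 0 0; 1 11 -38 -10 0 0 0; 1 11 -38 0 0 0 0; 1 11 -38 0 0 0 0; 1 11 -38 0 0 0 0; 1 11 -38 0 0 0 0; 1 11 -38 0 0 0 0; 1 11 -38 0 0 0 0")

```text
time_s: 7.18
position: [0.4099, -0.2322, 0.2243]
tool_rot: [[-0.996, -0.086, -0.001], [-0.086, 0.996, 0.0], [0.0, 0.0, -1.0]]
ft_force: [1.5, 0.9, 0.0]
grip_width: 0.0854
gripper_force: 0.0
```

```bash
cat >> h.py <<'E'
from scipy import ndimage
def lids(show=True):
    out={}
    for n in ('top','side'):
        d=env.get_image(n);W=cloud(d);I=d['img'].astype(int)
        m=(W[...,2]>.085)&(W[...,2]<.112)&(W[...,1]<-.1)&(W[...,1]>-.6)&(W[...,0]>.2)&(W[...,0]<.85)&(I.min(-1)>120)
        L,k=ndimage.label(m)
        for i in range(1,k+1):
            q=W[L==i]
            if 150<len(q): print(n,'lid',len(q),np.round((q.max(0)+q.min(0))/2*1e3),np.round(np.ptp(q,axis=0)*1e3))
        out[n]=(d,W)
    return out
E
python3 - <<'E'
from h import *
go([.405,-.262,.23],[.405,-.262,.055])
o=lids()
for n in o:
    d,W=o[n]; save(d,n+'2.png')
    for k in ('tray_knob','tray_floor'): print(n,k,[(np.round(x['uv'],1),round(x['conf'],2)) for x in env.spot_point(k,d)[:1]])
    print(px(d,tray(.13)-.102*cx+[0,0,.05]),px(d,tray(.13)+[0,0,.014]))
W=o['top'][1]
m=(W[...,2]>.062)&(W[...,2]<.082)&(abs(W[...,1]-.05)<.2)&(W[...,0]>.45)&(W[...,0]<.65)
q=W[m]; print(len(q),cv2.minAreaRect(q[:,:2].astype(np.float32)*1000))
E
```

```text
t 7.2 p [ 409.9 -232.2  224.3] yawx -175.09 tilt [0. 0.] w 0.0854 F [1.5 0.9 0. ]
target [ 0.405 -0.262  0.23 ] tool mm [  7.4 -29.2  -5.7] norm 31
target [ 0.405 -0.262  0.055] tool mm [-1.00e-01 -0.00e+00  1.75e+02] norm 175
top lid 347 [ 616. -261.   98.] [56. 58. 23.]
top lid 357 [ 564. -373.   98.] [58. 60. 22.]
side lid 436 [ 618. -263.   95.] [61. 61. 19.]
side lid 488 [ 509. -267.   95.] [60. 62. 19.]
side lid 520 [ 406. -262.   95.] [58. 63. 19.]
side lid 549 [ 565. -374.   96.] [59. 61. 19.]
side lid 611 [ 453. -373.   96.] [59. 61. 21.]
top tray_knob [(array([311.3, 275.6]), 0.64)]
top tray_floor [(array([308.8, 240.9]), 0.63)]
[312.00690276 274.85014924] [310.15876335 241.82630324]
side tray_knob [(array([281.5, 245.8]), 0.63)]
side tray_floor [(array([394.9, 363.7]), 0.69)]
[281.13066472 245.88347354] [315.33198042 245.90420108]
1167 ((547.1378173828125, 65.2042236328125), (365.8945007324219, 179.7222137451172), 85.87247467041016)
```

View pics/top2.png

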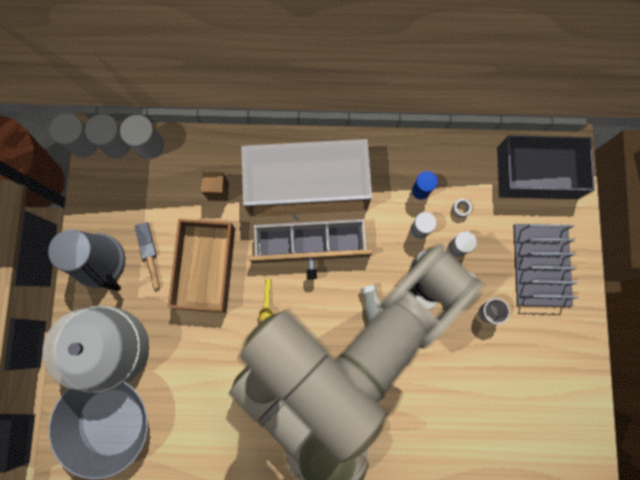

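The tray is fully out: its three bays are around (310,240) and the knob is at (312,274), both matching the model. The canisters have not moved, so I'll take the nearest one, E.

Request:
servo_tool(deltas="1 4 -16 0 0 0 0; 1 3 -13 0 0 0 0; 1 0 0 30 0 0 0; 1 0 0 35 0 0 0; 1 0 0 35 0 0 0; 1 0 0 35 0 0 0; 1 0 0 24 0 0 0; 1 0 0 10 0 0 0", newtons=50)

```text
time_s: 8.15
position: [0.4058, -0.2584, 0.0523]
tool_rot: [[-0.996, -0.087, -0.004], [-0.087, 0.996, 0.004], [0.003, 0.004, -1.0]]
ft_force: [0.9, -0.1, 0.6]
grip_width: 0.0854
gripper_force: 0.0
```

Request:
servo_tool(deltas="1 0 0 0 0 0 0; 0 0 0 0 0 0 0; 0 0 0 0 0 0 0; 0 0 0 0 0 0 0; 0 0 0 0 0 0 0; 0 0 0 0 0 0 0; 0 0 0 0 0 0 0")

```text
time_s: 8.73
position: [0.4073, -0.2604, 0.0566]
tool_rot: [[-0.996, -0.086, 0.002], [-0.086, 0.996, -0.002], [-0.002, -0.002, -1.0]]
ft_force: [-0.3, 0.8, 6.8]
grip_width: 0.0589
gripper_force: 53.4
```

Request:
servo_tool(deltas="0 0 0 -10 0 0 0; 0 0 0 -25 0 0 0; 0 0 0 -40 0 0 0; 0 0 0 -40 0 0 0; 0 0 0 -40 0 0 0; 0 0 0 -25 0 0 0; 0 0 0 0 0 0 0; 0 0 0 0 0 0 0")

```text
time_s: 9.4
position: [0.4068, -0.2601, 0.2366]
tool_rot: [[-0.996, -0.086, 0.002], [-0.086, 0.996, -0.002], [-0.002, -0.003, -1.0]]
ft_force: [0.5, 0.0, -1.7]
grip_width: 0.0589
gripper_force: 54.1
```

```bash
python3 - <<'E'
from h import *
go()
# tray rim from the top view picture: cells above z .055 within tray frame
d=env.get_image('top');W=cloud(d)
P=W-cup; a=P@cx; b=P@cy
m=(a<-.1)&(a>-.26)&(abs(b)<.19)&(W[...,2]>.055)&(W[...,2]<.085)
q=np.c_[a[m],b[m],W[...,2][m]]; q=q[q[:,0]>-.235]
print(len(q)); 
print('b hist',[(round(x,3),n) for n,x in zip(*np.histogram(q[(q[:,0]>-.205)&(q[:,0]<-.145),1],bins=np.arange(-.18,.18,.006))) if n>3])
print('a hist',[(round(x,3),n) for n,x in zip(*np.histogram(q[:,0],bins=np.arange(-.24,-.1,.004))) if n>3])
for s in (-.12,.12):
  k=q[(abs(q[:,1]-s)<.02)]; print(s,[(round(x,3),n) for n,x in zip(*np.histogram(k[:,0],bins=np.arange(-.24,-.1,.004))) if n>0])
E
```

```text
t 9.4 p [ 406.8 -260.1  236.6] yawx -175.06 tilt [-0.002 -0.003] w 0.0589 F [ 0.5  0.  -1.7]
1241
b hist [(np.float64(-0.156), np.int64(35)), (np.float64(-0.15), np.int64(18)), (np.float64(-0.054), np.int64(23)), (np.float64(-0.048), np.int64(16)), (np.float64(0.048), np.int64(43)), (np.float64(0.15), np.int64(48)), (np.float64(0.156), np.int64(9))]
a hist [(np.float64(-0.236), np.int64(5)), (np.float64(-0.232), np.int64(98)), (np.float64(-0.228), np.int64(208)), (np.float64(-0.224), np.int64(174)), (np.float64(-0.22), np.int64(139)), (np.float64(-0.216), np.int64(11)), (np.float64(-0.212), np.int64(18)), (np.float64(-0.208), np.int64(13)), (np.float64(-0.204), np.int64(13)), (np.float64(-0.2), np.int64(12)), (np.float64(-0.196), np.int64(17)), (np.float64(-0.192), np.int64(9)), (np.float64(-0.188), np.int64(11)), (np.float64(-0.184), np.int64(15)), (np.float64(-0.18), np.int64(10)), (np.float64(-0.176), np.int64(12)), (np.float64(-0.172), np.int64(11)), (np.float64(-0.168), np.int64(16)), (np.float64(-0.164), np.int64(13)), (np.float64(-0.16), np.int64(15)), (np.float64(-0.156), np.int64(12)), (np.float64(-0.152), np.int64(12)), (np.float64(-0.148), np.int64(13)), (np.float64(-0.144), np.int64(10)), (np.float64(-0.14), np.int64(67)), (np.float64(-0.136), np.int64(213)), (np.float64(-0.132), np.int64(93))]
-0.12 [(np.float64(-0.232), np.int64(19)), (np.float64(-0.228), np.int64(20)), (np.float64(-0.224), np.int64(20)), (np.float64(-0.22), np.int64(12)), (np.float64(-0.14), np.int64(15)), (np.float64(-0.136), np.int64(22)), (np.float64(-0.132), np.int64(11))]
0.12 [(np.float64(-0.232), np.int64(4)), (np.float64(-0.228), np.int64(28)), (np.float64(-0.224), np.int64(22)), (np.float64(-0.22), np.int64(20)), (np.float64(-0.14), np.int64(3)), (np.float64(-0.136), np.int64(30)), (np.float64(-0.132), np.int64(15))]
```

Request:
servo_tool(deltas="0 0 0 0 0 0 0; 0 0 0 0 0 0 0; 0 0 0 0 0 0 0")

```text
time_s: 9.7
position: [0.4065, -0.2598, 0.2343]
tool_rot: [[-0.996, -0.086, -0.002], [-0.086, 0.996, 0.002], [0.001, 0.002, -1.0]]
ft_force: [0.1, -0.9, 0.0]
grip_width: 0.0592
gripper_force: 54.1
```

Request:
servo_tool(deltas="0 0 0 0 0 0 0; 0 0 0 0 0 0 0; 0 0 0 0 0 0 0")

```text
time_s: 9.95
position: [0.4067, -0.26, 0.2351]
tool_rot: [[-0.996, -0.086, -0.0], [-0.086, 0.996, 0.0], [0.0, 0.0, -1.0]]
ft_force: [-0.0, -0.3, -1.4]
grip_width: 0.0593
gripper_force: 54.1
```

```bash
python3 - <<'E'
from h import *
a=np.radians(-2.83); kx=np.array([np.cos(a),np.sin(a),0]); c=np.array([.487,.361,0])
print('crate far/near',c+.059*kx,c-.059*kx)
go(c+.059*kx+[0,0,.235],c+.059*kx+[0,0,.084])
go(c-.059*kx+[0,0,.235])
for k in (-1,0,1): print(tray(.132)+.1*k*cy)
go(tray(.132)-.1*cy+[0,0,.235])
E
```

```text
crate far/near [0.54592804 0.35808701 0.        ] [0.42807196 0.36391299 0.        ]
t 9.9 p [ 406.7 -260.   235.1] yawx -175.06 tilt [0. 0.] w 0.0593 F [-0.  -0.3 -1.4]
target [0.546 0.358 0.235] tool mm [-1.919e+02  6.038e+02  3.000e-01] norm 634
target [0.546 0.358 0.084] tool mm [-0.00e+00 -1.00e-01  1.51e+02] norm 151
t 9.9 p [ 406.7 -260.   235.1] yawx -175.06 tilt [0. 0.] w 0.0593 F [-0.  -0.3 -1.4]
target [0.428 0.364 0.235] tool mm [-7.500e+01  6.197e+02  3.000e-01] norm 624
[ 0.57628878 -0.04089972  0.        ]
[0.56766014 0.05872731 0.        ]
[0.55903151 0.15835435 0.        ]
t 9.9 p [ 406.7 -260.   235.1] yawx -175.06 tilt [0. 0.] w 0.0593 F [-0.  -0.3 -1.4]
target [ 0.576 -0.041  0.235] tool mm [-1.879e+02  2.037e+02  1.000e-01] norm 277
```

E is empty (about 1 N), so it goes in the far half of the crate.

Request:
servo_tool(deltas="0 -5 16 0 0 0 0; 0 -11 34 0 0 0 0; 0 -11 34 0 0 0 0; 0 -11 34 0 0 0 0; 0 -11 34 0 0 0 0; 0 -11 34 0 0 0 0; 0 -11 34 0 0 0 0; 0 -11 34 0 0 0 0")

```text
time_s: 10.62
position: [0.4666, 0.0019, 0.2354]
tool_rot: [[-0.996, -0.086, 0.0], [-0.086, 0.996, -0.0], [-0.0, -0.0, -1.0]]
ft_force: [0.5, 0.2, -0.9]
grip_width: 0.059
gripper_force: 54.1
```

Request:
servo_tool(deltas="0 -11 34 0 0 0 0; 0 -11 34 0 0 0 0; 0 -11 34 0 0 0 0; 0 -11 34 0 0 0 0; 0 -11 34 0 0 0 0; 0 -11 34 0 0 0 0; 0 -11 34 0 0 0 0; 0 -11 34 0 0 0 0")

```text
time_s: 11.28
position: [0.5308, 0.2806, 0.2352]
tool_rot: [[-0.996, -0.086, -0.0], [-0.086, 0.996, -0.0], [0.0, -0.0, -1.0]]
ft_force: [0.4, 0.1, -0.6]
grip_width: 0.0587
gripper_force: 54.1
```

Request:
servo_tool(deltas="0 -11 34 0 0 0 0; 0 -11 34 0 0 0 0; 0 -8 24 0 0 0 0; 0 0 0 0 0 0 0; 0 0 0 0 0 0 0")

```text
time_s: 11.7
position: [0.5525, 0.374, 0.2343]
tool_rot: [[-0.996, -0.088, -0.001], [-0.088, 0.996, -0.001], [0.001, -0.001, -1.0]]
ft_force: [-0.4, -0.6, -1.5]
grip_width: 0.0592
gripper_force: 54.2
```

```bash
python3 - <<'E'
from h import *
go([.546,.358,.235],[.546,.358,.083])
E
```

```text
t 11.7 p [552.5 374.  234.3] yawx -174.96 tilt [ 0.001 -0.001] w 0.0592 F [-0.4 -0.6 -1.5]
target [0.546 0.358 0.235] tool mm [  7.9 -15.3  -0.7] norm 17
target [0.546 0.358 0.083] tool mm [-2.00e-01  1.00e-01  1.52e+02] norm 152
```

Request:
servo_tool(deltas="0 8 -15 0 0 0 0; 0 0 0 25 0 0 0; 0 0 0 35 0 0 0; 0 0 0 35 0 0 0; 0 0 0 30 0 0 0; 0 0 0 15 0 0 0; 0 0 0 8 0 0 0; 0 0 0 3 0 0 0")

```text
time_s: 12.37
position: [0.5459, 0.3563, 0.0835]
tool_rot: [[-0.996, -0.085, -0.002], [-0.085, 0.996, -0.001], [0.002, -0.001, -1.0]]
ft_force: [0.1, 0.3, -0.6]
grip_width: 0.0589
gripper_force: 54.3
```

Request:
servo_tool(deltas="0 0 0 0 0 0 0; 0 0 0 0 0 0 0; 0 0 0 0 0 0 0; 0 0 0 0 0 0 0")

```text
time_s: 12.7
position: [0.5465, 0.3574, 0.0856]
tool_rot: [[-0.996, -0.086, 0.002], [-0.086, 0.996, 0.001], [-0.002, 0.001, -1.0]]
ft_force: [0.5, 0.3, -1.2]
grip_width: 0.0593
gripper_force: 54.3
```

Request:
servo_tool(deltas="0 0 0 2.5 0 0 0; 0 0 0 0 0 0 0; 1 0 0 0 0 0 0; 1 0 0 0 0 0 0; 1 0 0 0 0 0 0; 1 0 0 -15 0 0 0; 1 0 0 -35 0 0 0; 1 0 0 -40 0 0 0")

```text
time_s: 13.37
position: [0.5452, 0.3569, 0.171]
tool_rot: [[-0.996, -0.086, -0.005], [-0.086, 0.996, -0.002], [0.005, -0.001, -1.0]]
ft_force: [0.4, -0.0, 0.5]
grip_width: 0.085
gripper_force: 0.0
```

Request:
servo_tool(deltas="1 0 -10 -40 0 0 0; 1 5 -36 -20 0 0 0; 1 5 -36 0 0 0 0; 1 5 -36 0 0 0 0; 1 5 -36 0 0 0 0; 1 5 -36 0 0 0 0; 1 5 -36 0 0 0 0; 1 5 -36 0 0 0 0")

```text
time_s: 14.03
position: [0.5333, 0.0916, 0.2321]
tool_rot: [[-0.996, -0.086, 0.001], [-0.086, 0.996, -0.0], [-0.001, -0.0, -1.0]]
ft_force: [1.0, -0.4, 1.2]
grip_width: 0.0856
gripper_force: 0.0
```

Request:
servo_tool(deltas="1 5 -36 0 0 0 0; 1 5 -36 0 0 0 0; 1 5 -36 0 0 0 0; 1 5 -36 0 0 0 0; 1 5 -25 0 0 0 0")

```text
time_s: 14.45
position: [0.5231, -0.0801, 0.232]
tool_rot: [[-0.996, -0.085, 0.0], [-0.085, 0.996, -0.001], [-0.0, -0.001, -1.0]]
ft_force: [0.1, -0.5, 0.1]
grip_width: 0.0856
gripper_force: 0.0
```

```bash
python3 - <<'E'
from h import *
o=lids()
go([.509,-.266,.235],[.509,-.266,.055])
d,W=o['top']; save(d,'top3.png')
m=(W[...,2]>.105)&(W[...,2]<.14)&(W[...,1]>.28)&(W[...,1]<.44)&(W[...,0]>.36)&(W[...,0]<.64)
q=W[m]; print('crate can',len(q),(q.max(0)+q.min(0))/2,np.ptp(q,axis=0),np.median(q,0))
E
```

```text
top lid 343 [ 616. -262.   99.] [55. 57. 19.]
top lid 361 [ 564. -372.  100.] [58. 59. 19.]
top lid 358 [ 509. -265.   99.] [60. 59. 18.]
top lid 380 [ 451. -371.  100.] [59. 59. 21.]
side lid 430 [ 616. -264.   95.] [61. 59. 20.]
side lid 484 [ 509. -266.   95.] [60. 62. 20.]
side lid 554 [ 564. -375.   95.] [61. 62. 20.]
side lid 615 [ 453. -372.   95.] [60. 63. 18.]
t 14.6 p [523.2 -80.7 231.8] yawx -175.32 tilt [-0.    -0.001] w 0.0851 F [ 0.7 -0.5 -0.8]
target [ 0.509 -0.266  0.235] tool mm [  29.2 -183.5   -3. ] norm 186
target [ 0.509 -0.266  0.055] tool mm [0.0e+00 1.0e-01 1.8e+02] norm 180
crate can 396 [0.54008405 0.32323843 0.12068726] [0.05909275 0.06002754 0.02789396] [0.5388931  0.32184694 0.12406276]
```

```bash
python3 - <<'E'
import cv2
I=cv2.imread('pics/top3.png')[200:330,150:330]; cv2.imwrite('pics/crop3.png',cv2.resize(I,None,fx=4,fy=4))
E
```

```text
(no output)
```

View pics/crop3.png

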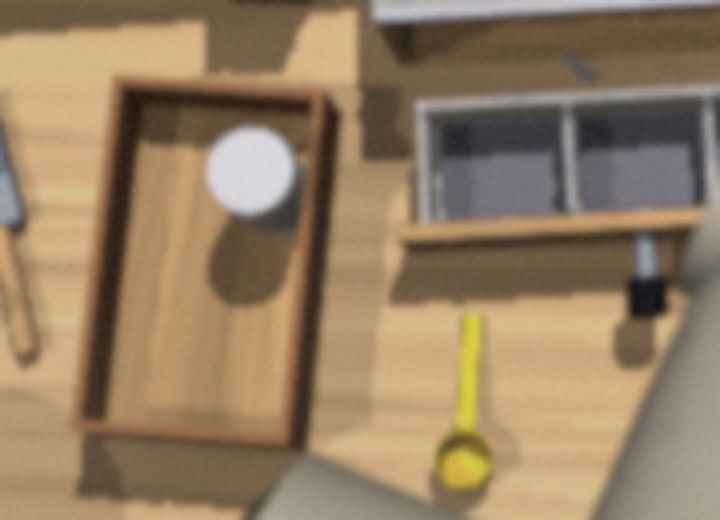

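Request:
servo_tool(deltas="1 4 -28 0 0 0 0; 1 5 -35 0 0 0 0; 1 6 -35 0 0 0 0; 1 6 -35 0 0 0 0; 1 6 -35 0 0 0 0; 1 2 -15 0 0 0 0; 1 0 0 30 0 0 0; 1 0 0 37 0 0 0")

```text
time_s: 15.22
position: [0.5115, -0.2631, 0.1663]
tool_rot: [[-0.996, -0.085, 0.005], [-0.085, 0.996, -0.004], [-0.005, -0.004, -1.0]]
ft_force: [0.5, -0.6, -1.1]
grip_width: 0.0855
gripper_force: 0.0
```

Request:
servo_tool(deltas="1 0 0 37 0 0 0; 1 0 0 37 0 0 0; 1 0 0 24 0 0 0; 1 0 0 10 0 0 0; 1 0 0 0 0 0 0; 1 0 0 0 0 0 0")

```text
time_s: 15.72
position: [0.511, -0.262, 0.0579]
tool_rot: [[-0.996, -0.087, 0.001], [-0.087, 0.996, -0.001], [-0.001, -0.001, -1.0]]
ft_force: [0.1, -0.5, 0.8]
grip_width: 0.0852
gripper_force: 0.0
```

Request:
servo_tool(deltas="0 0 0 0 0 0 0; 0 0 0 0 0 0 0; 0 0 0 0 0 0 0; 0 0 0 0 0 0 0; 0 0 0 0 0 0 0; 0 0 0 0 0 0 0")

```text
time_s: 16.22
position: [0.5111, -0.2628, 0.0588]
tool_rot: [[-0.996, -0.086, 0.003], [-0.086, 0.996, -0.002], [-0.003, -0.003, -1.0]]
ft_force: [-0.6, -1.7, 4.9]
grip_width: 0.0591
gripper_force: 52.4
```

Request:
servo_tool(deltas="0 0 0 -10 0 0 0; 0 0 0 -25 0 0 0; 0 0 0 -40 0 0 0; 0 0 0 -40 0 0 0; 0 0 0 -40 0 0 0; 0 0 0 -25 0 0 0; 0 0 0 0 0 0 0; 0 0 0 0 0 0 0")

```text
time_s: 16.88
position: [0.5101, -0.2619, 0.2379]
tool_rot: [[-0.996, -0.086, 0.002], [-0.086, 0.996, -0.001], [-0.001, -0.001, -1.0]]
ft_force: [-0.2, -0.3, -4.5]
grip_width: 0.0591
gripper_force: 55.8
```

Request:
servo_tool(deltas="0 0 0 0 0 0 0; 0 0 0 0 0 0 0; 0 0 0 0 0 0 0")

```text
time_s: 17.13
position: [0.5098, -0.2618, 0.2351]
tool_rot: [[-0.996, -0.086, -0.003], [-0.086, 0.996, 0.002], [0.003, 0.002, -1.0]]
ft_force: [0.2, 0.8, -3.5]
grip_width: 0.0594
gripper_force: 55.8
```

```bash
python3 - <<'E'
from h import *
for k in (-1,0,1): go(tray(.132)+.1*k*cy+[0,0,.235])
go([.428,.361,.235])
E
```

```text
t 17.1 p [ 509.8 -261.8  235.1] yawx -175.07 tilt [0.003 0.002] w 0.0594 F [ 0.2  0.8 -3.5]
target [ 0.576 -0.041  0.235] tool mm [-85.2 214.3   0.4] norm 231
t 17.1 p [ 509.8 -261.8  235.1] yawx -175.07 tilt [0.003 0.002] w 0.0594 F [ 0.2  0.8 -3.5]
target [0.568 0.059 0.235] tool mm [-85.2 314.3   0.6] norm 326
t 17.1 p [ 509.8 -261.8  235.1] yawx -175.07 tilt [0.003 0.002] w 0.0594 F [ 0.2  0.8 -3.5]
target [0.559 0.158 0.235] tool mm [-85.2 414.3   0.9] norm 423
t 17.1 p [ 509.8 -261.8  235.1] yawx -175.07 tilt [0.003 0.002] w 0.0594 F [ 0.2  0.8 -3.5]
target [0.428 0.361 0.235] tool mm [ 27.9 627.5   1.7] norm 628
```

E stands upright in the crate at about (213,243), shifted to one side, probably by the expected knock. C is full (about 4 N), so it goes in the left bay.

Request:
servo_tool(deltas="0 -4 18 0 0 0 0; 0 -7 34 0 0 0 0; 0 -7 34 0 0 0 0; 0 -7 34 0 0 0 0; 0 -7 34 0 0 0 0; 0 -7 34 0 0 0 0; 0 -7 34 0 0 0 0; 0 -7 34 0 0 0 0")

```text
time_s: 17.8
position: [0.5407, -0.0007, 0.2359]
tool_rot: [[-0.996, -0.086, -0.002], [-0.086, 0.996, 0.0], [0.002, 0.001, -1.0]]
ft_force: [0.6, -0.2, -3.7]
grip_width: 0.0592
gripper_force: 55.8
```

Request:
servo_tool(deltas="0 -7 34 0 0 0 0; 0 -7 34 0 0 0 0; 0 -7 34 0 0 0 0; 0 -7 34 0 0 0 0; 0 -4 22 0 0 0 0; 0 0 0 0 0 0 0; 0 0 0 0 0 0 0; 0 0 0 0 0 0 0")

```text
time_s: 18.47
position: [0.5591, 0.1573, 0.236]
tool_rot: [[-0.996, -0.086, -0.002], [-0.086, 0.996, -0.001], [0.002, -0.0, -1.0]]
ft_force: [0.5, -1.2, -3.7]
grip_width: 0.059
gripper_force: 56.0
```

```bash
python3 - <<'E'
from h import *
go(tray(.132)+.1*cy+[0,0,.235],tray(.132)+.1*cy+[0,0,.074])
E
```

```text
t 18.5 p [559.1 157.3 236. ] yawx -175.07 tilt [ 0.002 -0.   ] w 0.059 F [ 0.5 -1.2 -3.7]
target [0.559 0.158 0.235] tool mm [-0.   1.1  1. ] norm 1
target [0.559 0.158 0.074] tool mm [-3.00e-01  1.00e-01  1.61e+02] norm 161
```

Request:
servo_tool(deltas="0 0 1 30 0 0 0; 0 0 0 40 0 0 0; 0 0 0 40 0 0 0; 0 0 0 25 0 0 0; 0 0 0 15 0 0 0; 0 0 0 8 0 0 0; 0 0 0 4 0 0 0; 0 0 0 0 0 0 0")

```text
time_s: 19.13
position: [0.5594, 0.1579, 0.0749]
tool_rot: [[-0.996, -0.085, -0.0], [-0.085, 0.996, -0.0], [0.0, -0.0, -1.0]]
ft_force: [-1.0, -0.7, -1.8]
grip_width: 0.0592
gripper_force: 56.4
```

Request:
servo_tool(deltas="0 0 0 0 0 0 0; 0 0 0 0 0 0 0")

```text
time_s: 19.3
position: [0.5599, 0.1585, 0.0762]
tool_rot: [[-0.996, -0.086, 0.003], [-0.086, 0.996, -0.0], [-0.003, -0.0, -1.0]]
ft_force: [0.3, -2.1, -1.4]
grip_width: 0.0591
gripper_force: 56.4
```

Request:
servo_tool(deltas="1 0 0 0 0 0 0; 1 0 0 0 0 0 0; 1 0 0 0 0 0 0; 1 0 0 -10 0 0 0; 1 0 0 -30 0 0 0; 1 0 0 -40 0 0 0; 1 0 0 -40 0 0 0; 1 0 0 -40 0 0 0")

```text
time_s: 19.97
position: [0.5588, 0.1587, 0.2378]
tool_rot: [[-0.996, -0.086, 0.001], [-0.086, 0.996, 0.0], [-0.001, 0.0, -1.0]]
ft_force: [0.6, 0.5, 0.6]
grip_width: 0.0852
gripper_force: 0.0
```

Request:
servo_tool(deltas="1 -1 -20 0 0 0 0; 1 -2 -35 0 0 0 0; 1 -2 -35 0 0 0 0; 1 -2 -35 0 0 0 0; 1 -2 -35 0 0 0 0; 1 -2 -35 0 0 0 0; 1 -1 -25 0 0 0 0; 1 0 0 0 0 0 0")

```text
time_s: 20.63
position: [0.5905, -0.0639, 0.2354]
tool_rot: [[-0.997, -0.081, 0.001], [-0.081, 0.997, -0.001], [-0.001, -0.001, -1.0]]
ft_force: [-0.5, -0.0, 0.6]
grip_width: 0.0855
gripper_force: 0.0
```

```bash
cat >> h.py <<'E'
def placed(W):
    m=(W[...,2]>.095)&(W[...,2]<.13)&(W[...,1]>-.1)&(W[...,1]<.46)&(W[...,0]>.36)&(W[...,0]<.635)
    L,k=ndimage.label(m)
    for i in range(1,k+1):
        q=W[L==i]
        if len(q)>150:
            c=(q.max(0)+q.min(0))/2; print('placed',len(q),np.round(c*1e3),'ext',np.round(np.ptp(q,axis=0)*1e3),'top z',np.round(np.median(q[:,2]),4),'cup frame',np.round([(c-cup)@cx,(c-cup)@cy],3))
E
python3 - <<'E'
from h import *
o=lids(); placed(o['top'][1])
save(o['top'][0],'top4.png')
go([.616,-.263,.235],[.616,-.263,.056])
E
```

```text
top lid 343 [ 616. -262.  100.] [56. 57. 16.]
top lid 363 [ 564. -372.   99.] [58. 59. 24.]
top lid 378 [ 451. -370.   99.] [59. 58. 19.]
side lid 432 [ 618. -263.   95.] [61. 62. 20.]
side lid 551 [ 564. -373.   95.] [59. 64. 20.]
side lid 613 [ 452. -373.   95.] [60. 60. 19.]
placed 381 [556. 156. 110.] ext [60. 60. 28.] top z 0.1136 cup frame [-0.18   0.098]
placed 388 [540. 323. 113.] ext [60. 61. 34.] top z 0.1241 cup frame [-0.182  0.266]
t 20.7 p [590.1 -60.  235.4] yawx -175.15 tilt [-0.001  0.   ] w 0.0852 F [-0.5  0.3  0.3]
target [ 0.616 -0.263  0.235] tool mm [  -8.7 -204.4    0.4] norm 205
target [ 0.616 -0.263  0.056] tool mm [ 1.00e-01 -0.00e+00  1.79e+02] norm 179
```

C is in the left bay with its top at 114 mm. The pad has sunk, which confirms it is full. Next is A.

Request:
servo_tool(deltas="1 -1 -24 0 0 0 0; 1 -2 -36 0 0 0 0; 1 -2 -36 0 0 0 0; 1 -2 -36 0 0 0 0; 1 -1 -36 0 0 0 0; 1 -1 -25 0 0 0 0; 1 0 -11 30 0 0 0; 1 0 0 37 0 0 0")

```text
time_s: 21.4
position: [0.618, -0.264, 0.17]
tool_rot: [[-0.996, -0.085, 0.006], [-0.085, 0.996, -0.004], [-0.006, -0.005, -1.0]]
ft_force: [1.5, -0.0, -0.8]
grip_width: 0.0849
gripper_force: 0.0
```

Request:
servo_tool(deltas="1 0 0 37 0 0 0; 1 0 0 37 0 0 0; 1 0 0 26 0 0 0; 1 0 0 10 0 0 0; 1 0 0 0 0 0 0; 1 0 0 0 0 0 0")

```text
time_s: 21.9
position: [0.6176, -0.2615, 0.0594]
tool_rot: [[-0.996, -0.087, 0.002], [-0.087, 0.996, -0.001], [-0.002, -0.001, -1.0]]
ft_force: [-0.4, -0.2, 0.6]
grip_width: 0.0856
gripper_force: 0.0
```

Request:
servo_tool(deltas="0 0 0 0 0 0 0; 0 0 0 0 0 0 0; 0 0 0 0 0 0 0; 0 0 0 0 0 0 0; 0 0 0 0 0 0 0; 0 0 0 0 0 0 0")

```text
time_s: 22.4
position: [0.6175, -0.2621, 0.0602]
tool_rot: [[-0.996, -0.086, 0.003], [-0.086, 0.996, -0.002], [-0.003, -0.002, -1.0]]
ft_force: [-0.4, 1.9, 5.3]
grip_width: 0.059
gripper_force: 53.5
```

Request:
servo_tool(deltas="0 0 0 -10 0 0 0; 0 0 0 -25 0 0 0; 0 0 0 -40 0 0 0; 0 0 0 -40 0 0 0; 0 0 0 -40 0 0 0; 0 0 0 -25 0 0 0; 0 0 0 0 0 0 0; 0 0 0 0 0 0 0")

```text
time_s: 23.07
position: [0.6166, -0.2619, 0.2391]
tool_rot: [[-0.996, -0.086, 0.002], [-0.086, 0.996, -0.001], [-0.002, -0.001, -1.0]]
ft_force: [-0.0, 0.1, -5.3]
grip_width: 0.0595
gripper_force: 55.7
```

Request:
servo_tool(deltas="0 0 0 0 0 0 0; 0 0 0 0 0 0 0; 0 0 0 0 0 0 0")

```text
time_s: 23.32
position: [0.6162, -0.2617, 0.2358]
tool_rot: [[-0.996, -0.086, -0.003], [-0.086, 0.996, 0.002], [0.003, 0.002, -1.0]]
ft_force: [-0.3, -0.3, -4.7]
grip_width: 0.059
gripper_force: 55.7
```

```bash
python3 - <<'E'
from h import *
go(tray(.132)+[0,0,.235])
go([.43,.355,.235])
E
```

```text
t 23.3 p [ 616.2 -261.7  235.8] yawx -175.06 tilt [0.003 0.002] w 0.059 F [-0.3 -0.3 -4.7]
target [0.568 0.059 0.235] tool mm [ 20.8 323.4   1.6] norm 324
t 23.3 p [ 616.2 -261.7  235.8] yawx -175.06 tilt [0.003 0.002] w 0.059 F [-0.3 -0.3 -4.7]
target [0.43  0.355 0.235] tool mm [132.4 630.4   2.6] norm 644
```

A is full, so it goes in the middle bay.

Request:
servo_tool(deltas="0 1 18 0 0 0 0; 0 2 35 0 0 0 0; 0 2 36 0 0 0 0; 0 2 36 0 0 0 0; 0 2 36 0 0 0 0; 0 2 36 0 0 0 0; 0 2 36 0 0 0 0; 0 2 36 0 0 0 0")

```text
time_s: 23.98
position: [0.5777, 0.0064, 0.237]
tool_rot: [[-0.996, -0.086, -0.002], [-0.086, 0.996, 0.0], [0.002, 0.0, -1.0]]
ft_force: [0.4, 0.1, -4.4]
grip_width: 0.0591
gripper_force: 55.7
```

Request:
servo_tool(deltas="0 2 36 0 0 0 0; 0 2 18 0 0 0 0; 0 0 0 0 0 0 0; 0 0 0 0 0 0 0; 0 0 0 0 0 0 0")

```text
time_s: 24.4
position: [0.57, 0.0576, 0.2373]
tool_rot: [[-0.996, -0.086, -0.001], [-0.086, 0.996, -0.0], [0.001, -0.0, -1.0]]
ft_force: [-0.4, -0.2, -4.6]
grip_width: 0.0591
gripper_force: 55.8
```

```bash
python3 - <<'E'
from h import *
go(tray(.132)+[0,0,.235],tray(.132)+[0,0,.076])
E
```

```text
t 24.4 p [570.   57.6 237.3] yawx -175.08 tilt [ 0.001 -0.   ] w 0.0591 F [-0.4 -0.2 -4.6]
target [0.568 0.059 0.235] tool mm [2.2 1.3 2.3] norm 3
target [0.568 0.059 0.076] tool mm [ -0.2   0.  159. ] norm 159
```

Request:
servo_tool(deltas="0 2 1 30 0 0 0; 0 0 0 40 0 0 0; 0 0 0 40 0 0 0; 0 0 0 25 0 0 0; 0 0 0 15 0 0 0; 0 0 0 8 0 0 0; 0 0 0 4 0 0 0; 0 0 0 0 0 0 0")

```text
time_s: 25.07
position: [0.5681, 0.0582, 0.0758]
tool_rot: [[-0.996, -0.085, -0.0], [-0.085, 0.996, -0.0], [0.0, -0.0, -1.0]]
ft_force: [-0.2, 0.2, -1.6]
grip_width: 0.059
gripper_force: 56.1
```

Request:
servo_tool(deltas="0 0 0 0 0 0 0; 0 0 0 0 0 0 0")

```text
time_s: 25.23
position: [0.5686, 0.0587, 0.0772]
tool_rot: [[-0.996, -0.086, 0.003], [-0.086, 0.996, -0.001], [-0.003, -0.001, -1.0]]
ft_force: [-1.4, -1.5, -2.2]
grip_width: 0.0591
gripper_force: 56.1
```

Request:
servo_tool(deltas="1 0 0 0 0 0 0; 1 0 0 0 0 0 0; 1 0 0 0 0 0 0; 1 0 0 -10 0 0 0; 1 0 0 -30 0 0 0; 1 0 0 -40 0 0 0; 1 0 0 -40 0 0 0; 1 0 0 -40 0 0 0")

```text
time_s: 25.9
position: [0.5674, 0.0592, 0.2388]
tool_rot: [[-0.996, -0.086, 0.001], [-0.086, 0.996, 0.0], [-0.001, -0.0, -1.0]]
ft_force: [0.4, -0.1, -0.2]
grip_width: 0.0853
gripper_force: 0.0
```

Request:
servo_tool(deltas="1 1 -20 0 0 0 0; 1 3 -35 0 0 0 0; 1 3 -35 0 0 0 0; 1 3 -35 0 0 0 0; 1 3 -35 0 0 0 0; 1 3 -35 0 0 0 0; 1 0 0 0 0 0 0; 1 0 0 0 0 0 0")

```text
time_s: 26.57
position: [0.5685, -0.1381, 0.2364]
tool_rot: [[-0.997, -0.083, 0.001], [-0.083, 0.997, -0.0], [-0.001, -0.0, -1.0]]
ft_force: [0.2, 0.9, -0.7]
grip_width: 0.0854
gripper_force: 0.0
```

```bash
python3 - <<'E'
from h import *
o=lids(); placed(o['top'][1])
save(o['top'][0],'top5.png')
go([.564,-.373,.235],[.564,-.373,.056])
go([.452,-.372,.235])
E
```

```text
top lid 356 [ 564. -373.   98.] [59. 59. 20.]
top lid 379 [ 451. -370.   98.] [58. 59. 25.]
side lid 552 [ 565. -374.   96.] [59. 62. 19.]
side lid 616 [ 452. -373.   95.] [60. 61. 20.]
placed 383 [567.  59. 110.] ext [59. 58. 27.] top z 0.1139 cup frame [-0.178  0.   ]
placed 382 [556. 156. 110.] ext [58. 60. 26.] top z 0.1133 cup frame [-0.18   0.098]
placed 395 [540. 323. 113.] ext [59. 59. 33.] top z 0.1239 cup frame [-0.182  0.265]
t 26.7 p [ 568.6 -136.   236.5] yawx -175.04 tilt [-0.001 -0.   ] w 0.0851 F [0.7 0.3 0.1]
target [ 0.564 -0.373  0.235] tool mm [  25.1 -235.7    1.4] norm 237
target [ 0.564 -0.373  0.056] tool mm [1.00e-01 0.00e+00 1.79e+02] norm 179
t 26.7 p [ 568.6 -136.   236.5] yawx -175.04 tilt [-0.001 -0.   ] w 0.0851 F [0.7 0.3 0.1]
target [ 0.452 -0.372  0.235] tool mm [ 136.6 -225.1    1.4] norm 263
```

A is seated in the middle bay. Next is B.

Request:
servo_tool(deltas="1 2 -20 0 0 0 0; 1 4 -37 0 0 0 0; 1 4 -37 0 0 0 0; 1 4 -37 0 0 0 0; 1 4 -37 0 0 0 0; 1 4 -37 0 0 0 0; 1 3 -31 0 0 0 0; 1 0 0 31 0 0 0")

```text
time_s: 27.33
position: [0.5653, -0.3795, 0.21]
tool_rot: [[-0.997, -0.083, 0.008], [-0.083, 0.996, -0.01], [-0.008, -0.01, -1.0]]
ft_force: [2.5, -0.3, 0.2]
grip_width: 0.0852
gripper_force: 0.0
```

Request:
servo_tool(deltas="1 0 0 37 0 0 0; 1 0 0 37 0 0 0; 1 0 0 37 0 0 0; 1 0 0 27 0 0 0; 1 0 0 10 0 0 0; 1 0 0 0 0 0 0; 1 0 0 0 0 0 0")

```text
time_s: 27.92
position: [0.5651, -0.3736, 0.0584]
tool_rot: [[-0.996, -0.087, 0.001], [-0.087, 0.996, -0.001], [-0.001, -0.001, -1.0]]
ft_force: [-0.3, -0.8, -0.1]
grip_width: 0.0851
gripper_force: 0.0
```

Request:
servo_tool(deltas="0 0 0 0 0 0 0; 0 0 0 0 0 0 0; 0 0 0 0 0 0 0; 0 0 0 0 0 0 0; 0 0 0 0 0 0 0; 0 0 0 0 0 0 0")

```text
time_s: 28.42
position: [0.5649, -0.374, 0.0592]
tool_rot: [[-0.996, -0.086, 0.003], [-0.086, 0.996, -0.002], [-0.003, -0.002, -1.0]]
ft_force: [0.1, 1.8, 5.8]
grip_width: 0.0594
gripper_force: 52.6
```

Request:
servo_tool(deltas="0 0 0 -10 0 0 0; 0 0 0 -25 0 0 0; 0 0 0 -40 0 0 0; 0 0 0 -40 0 0 0; 0 0 0 -40 0 0 0; 0 0 0 -25 0 0 0; 0 0 0 0 0 0 0; 0 0 0 0 0 0 0")

```text
time_s: 29.08
position: [0.564, -0.3738, 0.2378]
tool_rot: [[-0.996, -0.086, 0.001], [-0.086, 0.996, -0.001], [-0.001, -0.001, -1.0]]
ft_force: [0.2, 0.3, -5.6]
grip_width: 0.0589
gripper_force: 56.4
```

Request:
servo_tool(deltas="0 0 0 0 0 0 0; 0 0 0 0 0 0 0; 0 0 0 0 0 0 0")

```text
time_s: 29.33
position: [0.5637, -0.3735, 0.2346]
tool_rot: [[-0.996, -0.086, -0.003], [-0.086, 0.996, 0.003], [0.003, 0.003, -1.0]]
ft_force: [-0.4, 0.2, -4.5]
grip_width: 0.0592
gripper_force: 56.3
```

```bash
python3 - <<'E'
from h import *
go(tray(.132)-.1*cy+[0,0,.235])
go([.428,.355,.235])
E
```

```text
t 29.3 p [ 563.7 -373.5  234.6] yawx -175.06 tilt [0.003 0.003] w 0.0592 F [-0.4  0.2 -4.5]
target [ 0.576 -0.041  0.235] tool mm [-41.2 330.3   0.5] norm 333
t 29.3 p [ 563.7 -373.5  234.6] yawx -175.06 tilt [0.003 0.003] w 0.0592 F [-0.4  0.2 -4.5]
target [0.428 0.355 0.235] tool mm [ 72.5 737.5   2. ] norm 741
```

B is full, so it goes in the right bay.

Request:
servo_tool(deltas="0 -2 18 0 0 0 0; 0 -5 36 0 0 0 0; 0 -5 36 0 0 0 0; 0 -5 36 0 0 0 0; 0 -5 36 0 0 0 0; 0 -5 36 0 0 0 0; 0 -5 36 0 0 0 0; 0 -5 36 0 0 0 0")

```text
time_s: 30.0
position: [0.5772, -0.0999, 0.2359]
tool_rot: [[-0.996, -0.086, -0.002], [-0.086, 0.996, 0.001], [0.002, 0.001, -1.0]]
ft_force: [-0.2, -0.8, -4.7]
grip_width: 0.0588
gripper_force: 56.1
```

Request:
servo_tool(deltas="0 -3 36 0 0 0 0; 0 -1 24 0 0 0 0; 0 0 0 0 0 0 0; 0 0 0 0 0 0 0; 0 0 0 0 0 0 0")

```text
time_s: 30.42
position: [0.5764, -0.042, 0.2362]
tool_rot: [[-0.996, -0.086, -0.001], [-0.086, 0.996, -0.0], [0.001, -0.0, -1.0]]
ft_force: [-0.6, -0.0, -4.0]
grip_width: 0.0588
gripper_force: 56.9
```

```bash
python3 - <<'E'
from h import *
go(tray(.132)-.1*cy+[0,0,.235],tray(.132)-.1*cy+[0,0,.075])
E
```

```text
t 30.4 p [576.4 -42.  236.2] yawx -175.06 tilt [ 0.001 -0.   ] w 0.0588 F [-0.6 -0.  -4. ]
target [ 0.576 -0.041  0.235] tool mm [0.1 1.1 1.2] norm 2
target [ 0.576 -0.041  0.075] tool mm [ -0.2   0.  160. ] norm 160
```

Request:
servo_tool(deltas="0 0 1 30 0 0 0; 0 0 0 40 0 0 0; 0 0 0 40 0 0 0; 0 0 0 25 0 0 0; 0 0 0 15 0 0 0; 0 0 0 8 0 0 0; 0 0 0 4 0 0 0; 0 0 0 0 0 0 0")

```text
time_s: 31.08
position: [0.5765, -0.0414, 0.0748]
tool_rot: [[-0.996, -0.085, -0.0], [-0.085, 0.996, -0.0], [0.0, -0.0, -1.0]]
ft_force: [-1.1, -0.0, -2.0]
grip_width: 0.0585
gripper_force: 56.9
```

Request:
servo_tool(deltas="0 0 0 0 0 0 0; 0 0 0 0 0 0 0")

```text
time_s: 31.25
position: [0.5771, -0.0411, 0.0761]
tool_rot: [[-0.996, -0.086, 0.002], [-0.086, 0.996, -0.001], [-0.002, -0.001, -1.0]]
ft_force: [-0.6, -0.9, -2.4]
grip_width: 0.0592
gripper_force: 57.0
```

Request:
servo_tool(deltas="1 0 0 0 0 0 0; 1 0 0 0 0 0 0; 1 0 0 0 0 0 0; 1 0 0 -10 0 0 0; 1 0 0 -30 0 0 0; 1 0 0 -40 0 0 0; 1 0 0 -40 0 0 0; 1 0 0 -40 0 0 0")

```text
time_s: 31.92
position: [0.576, -0.0404, 0.2379]
tool_rot: [[-0.996, -0.086, 0.001], [-0.086, 0.996, -0.0], [-0.001, -0.0, -1.0]]
ft_force: [0.8, -0.2, 1.3]
grip_width: 0.0854
gripper_force: 0.0
```

Request:
servo_tool(deltas="1 7 -15 0 0 0 0; 1 15 -32 0 0 0 0; 1 15 -32 0 0 0 0; 1 15 -32 0 0 0 0; 1 15 -32 0 0 0 0; 1 8 -17 0 0 0 0; 1 0 0 0 0 0 0; 1 0 0 0 0 0 0")

```text
time_s: 32.58
position: [0.5153, -0.207, 0.2356]
tool_rot: [[-0.996, -0.084, 0.001], [-0.084, 0.996, -0.0], [-0.001, -0.0, -1.0]]
ft_force: [0.6, 0.6, -0.0]
grip_width: 0.0854
gripper_force: 0.0
```

```bash
python3 - <<'E'
from h import *
o=lids(); placed(o['top'][1])
save(o['top'][0],'top6.png')
go([.452,-.372,.235],[.452,-.372,.056])
E
```

```text
top lid 367 [ 452. -372.   99.] [58. 57. 24.]
side lid 617 [ 453. -373.   95.] [60. 61. 20.]
placed 378 [576. -40. 109.] ext [60. 58. 28.] top z 0.1136 cup frame [-0.178 -0.099]
placed 384 [567.  59. 109.] ext [59. 58. 28.] top z 0.1137 cup frame [-0.178 -0.   ]
placed 383 [556. 156. 110.] ext [58. 60. 31.] top z 0.1129 cup frame [-0.18   0.098]
placed 385 [540. 324. 113.] ext [61. 61. 34.] top z 0.1242 cup frame [-0.181  0.267]
t 32.7 p [ 515.8 -205.6  235.4] yawx -175.02 tilt [-0.001 -0.   ] w 0.0854 F [-0.7 -0.1 -0.1]
target [ 0.452 -0.372  0.235] tool mm [  78.  -160.2    0.4] norm 178
target [ 0.452 -0.372  0.056] tool mm [1.00e-01 0.00e+00 1.79e+02] norm 179
```

Request:
servo_tool(deltas="1 8 -16 0 0 0 0; 1 15 -32 0 0 0 0; 1 15 -32 0 0 0 0; 1 15 -32 0 0 0 0; 1 15 -32 0 0 0 0; 1 10 -16 0 0 0 0; 1 0 0 15 0 0 0; 1 0 0 36 0 0 0")

```text
time_s: 33.35
position: [0.4531, -0.3742, 0.1874]
tool_rot: [[-0.996, -0.086, 0.006], [-0.086, 0.996, -0.007], [-0.006, -0.008, -1.0]]
ft_force: [0.5, -0.7, -0.1]
grip_width: 0.0854
gripper_force: 0.0
```

Request:
servo_tool(deltas="1 0 0 37 0 0 0; 1 0 0 37 0 0 0; 1 0 0 32 0 0 0; 1 0 0 17 0 0 0; 1 0 0 4 0 0 0; 1 0 0 0 0 0 0; 1 0 0 0 0 0 0")

```text
time_s: 33.93
position: [0.4525, -0.3726, 0.0582]
tool_rot: [[-0.996, -0.087, 0.001], [-0.087, 0.996, -0.002], [-0.001, -0.002, -1.0]]
ft_force: [0.2, 0.5, 0.8]
grip_width: 0.0853
gripper_force: 0.0
```

Request:
servo_tool(deltas="0 0 0 0 0 0 0; 0 0 0 0 0 0 0; 0 0 0 0 0 0 0; 0 0 0 0 0 0 0; 0 0 0 0 0 0 0; 0 0 0 0 0 0 0")

```text
time_s: 34.43
position: [0.4521, -0.3729, 0.0585]
tool_rot: [[-0.996, -0.086, 0.002], [-0.086, 0.996, -0.002], [-0.002, -0.002, -1.0]]
ft_force: [-0.5, 1.2, 5.8]
grip_width: 0.0593
gripper_force: 52.7
```

Request:
servo_tool(deltas="0 0 0 -10 0 0 0; 0 0 0 -25 0 0 0; 0 0 0 -40 0 0 0; 0 0 0 -40 0 0 0; 0 0 0 -40 0 0 0; 0 0 0 -25 0 0 0; 0 0 0 0 0 0 0; 0 0 0 0 0 0 0")

```text
time_s: 35.1
position: [0.4516, -0.3727, 0.2389]
tool_rot: [[-0.996, -0.086, 0.002], [-0.086, 0.996, -0.003], [-0.002, -0.003, -1.0]]
ft_force: [0.4, 0.6, -1.8]
grip_width: 0.0588
gripper_force: 54.0
```

Request:
servo_tool(deltas="0 0 0 0 0 0 0; 0 0 0 0 0 0 0; 0 0 0 0 0 0 0")

```text
time_s: 35.35
position: [0.4513, -0.3723, 0.2356]
tool_rot: [[-0.996, -0.086, -0.002], [-0.086, 0.996, 0.002], [0.001, 0.002, -1.0]]
ft_force: [-0.1, 0.1, -1.4]
grip_width: 0.0591
gripper_force: 54.0
```

```bash
python3 - <<'E'
from h import *
go([.428,.358,.235])
E
```

```text
t 35.4 p [ 451.3 -372.3  235.6] yawx -175.06 tilt [0.001 0.002] w 0.0591 F [-0.1  0.1 -1.4]
target [0.428 0.358 0.235] tool mm [-39.7 729.5   2.1] norm 731
```

D is empty, so it goes in the near half of the crate.

Request:
servo_tool(deltas="0 -1 18 0 0 0 0; 0 -2 35 0 0 0 0; 0 -2 36 0 0 0 0; 0 -2 36 0 0 0 0; 0 -2 36 0 0 0 0; 0 -2 36 0 0 0 0; 0 -2 36 0 0 0 0; 0 -2 36 0 0 0 0")

```text
time_s: 36.02
position: [0.4427, -0.1015, 0.2362]
tool_rot: [[-0.996, -0.086, -0.001], [-0.086, 0.996, 0.001], [0.001, 0.001, -1.0]]
ft_force: [1.2, -0.6, 0.1]
grip_width: 0.059
gripper_force: 54.0
```

Request:
servo_tool(deltas="0 -2 36 0 0 0 0; 0 -2 36 0 0 0 0; 0 -2 36 0 0 0 0; 0 -2 36 0 0 0 0; 0 -2 36 0 0 0 0; 0 -2 36 0 0 0 0; 0 -2 36 0 0 0 0; 0 -2 36 0 0 0 0")

```text
time_s: 36.68
position: [0.4338, 0.1868, 0.2363]
tool_rot: [[-0.996, -0.086, -0.001], [-0.086, 0.996, -0.0], [0.001, -0.0, -1.0]]
ft_force: [0.7, -0.6, -0.8]
grip_width: 0.0591
gripper_force: 54.0
```

Request:
servo_tool(deltas="0 -2 36 0 0 0 0; 0 -2 36 0 0 0 0; 0 -2 36 0 0 0 0; 0 0 33 0 0 0 0; 0 0 16 0 0 0 0; 0 0 0 0 0 0 0; 0 0 0 0 0 0 0; 0 0 0 0 0 0 0")

```text
time_s: 37.35
position: [0.4269, 0.3412, 0.2363]
tool_rot: [[-0.996, -0.086, -0.001], [-0.086, 0.996, -0.001], [0.001, -0.001, -1.0]]
ft_force: [-0.1, -1.3, -0.6]
grip_width: 0.0592
gripper_force: 54.0
```

```bash
python3 - <<'E'
from h import *
go([.43,.358,.235],[.43,.358,.082])
d=env.get_image('side'); W=cloud(d); placed(W)
E
```

```text
t 37.4 p [426.9 341.2 236.3] yawx -175.08 tilt [ 0.001 -0.001] w 0.0592 F [-0.1 -1.3 -0.6]
target [0.43  0.358 0.235] tool mm [-4.5 16.5  1.3] norm 17
target [0.43  0.358 0.082] tool mm [-2.00e-01  1.00e-01  1.53e+02] norm 153
placed 325 [540. 321. 112.] ext [60. 61. 34.] top z 0.1223 cup frame [-0.182  0.263]
placed 308 [557. 155. 107.] ext [59. 64. 24.] top z 0.1133 cup frame [-0.18   0.097]
placed 346 [568.  57. 107.] ext [60. 64. 25.] top z 0.1136 cup frame [-0.176 -0.001]
placed 396 [576. -42. 107.] ext [59. 62. 24.] top z 0.1136 cup frame [-0.178 -0.101]
```

Request:
servo_tool(deltas="0 -4 16 0 0 0 0; 0 0 0 30 0 0 0; 0 0 0 38 0 0 0; 0 0 0 38 0 0 0; 0 0 0 27 0 0 0; 0 0 0 12 0 0 0; 0 0 0 7 0 0 0; 0 0 0 2 0 0 0")

```text
time_s: 38.07
position: [0.4297, 0.3572, 0.0822]
tool_rot: [[-0.996, -0.085, -0.001], [-0.085, 0.996, -0.001], [0.001, -0.001, -1.0]]
ft_force: [-0.2, -0.9, 1.2]
grip_width: 0.059
gripper_force: 54.3
```

Request:
servo_tool(deltas="0 0 0 0 0 0 0; 0 0 0 0 0 0 0; 0 0 0 0 0 0 0")

```text
time_s: 38.32
position: [0.4302, 0.3584, 0.084]
tool_rot: [[-0.996, -0.086, 0.002], [-0.086, 0.996, 0.001], [-0.002, 0.001, -1.0]]
ft_force: [0.2, -0.6, -0.7]
grip_width: 0.059
gripper_force: 54.2
```

Request:
servo_tool(deltas="1 0 0 0 0 0 0; 1 0 0 0 0 0 0; 1 0 0 0 0 0 0; 1 0 0 -10 0 0 0; 1 0 0 -30 0 0 0; 1 0 0 -40 0 0 0; 1 0 0 -40 0 0 0; 1 0 0 -35 0 0 0")

```text
time_s: 38.98
position: [0.4293, 0.3583, 0.2414]
tool_rot: [[-0.996, -0.086, 0.002], [-0.086, 0.996, 0.001], [-0.002, 0.001, -1.0]]
ft_force: [0.5, -0.4, 0.3]
grip_width: 0.0857
gripper_force: 0.0
```

Request:
servo_tool(deltas="1 0 -18 0 0 0 0; 1 -1 -35 0 0 0 0; 1 -1 -35 0 0 0 0; 1 -1 -35 0 0 0 0; 1 -1 -35 0 0 0 0; 1 -1 -35 0 0 0 0; 1 -1 -35 0 0 0 0; 1 -1 -35 0 0 0 0")

```text
time_s: 39.65
position: [0.4589, 0.0953, 0.2388]
tool_rot: [[-0.996, -0.086, 0.001], [-0.086, 0.996, -0.0], [-0.001, -0.0, -1.0]]
ft_force: [0.8, 0.2, -0.6]
grip_width: 0.0855
gripper_force: 0.0
```

Request:
servo_tool(deltas="1 -1 -25 0 0 0 0; 1 -1 -20 0 0 0 0; 1 0 0 0 0 0 0; 1 0 0 0 0 0 0")

```text
time_s: 39.98
position: [0.4651, 0.0517, 0.2385]
tool_rot: [[-0.996, -0.084, 0.001], [-0.084, 0.996, 0.0], [-0.001, 0.0, -1.0]]
ft_force: [0.1, 0.2, 0.6]
grip_width: 0.0858
gripper_force: 0.0
```

```bash
python3 - <<'E'
from h import *
go([.466,.052,.235],[.466,.052,.03])
d=env.get_image('top'); W=cloud(d); placed(W); save(d,'top7.png')
s=env.get_image('side'); save(s,'side7.png'); print(env.spot_point('tray_knob',s)[:1],px(s,[.466,.052,.05]))
E
```

```text
t 40.0 p [465.1  51.7 238.5] yawx -175.17 tilt [-0.001  0.   ] w 0.0858 F [0.1 0.2 0.6]
target [0.466 0.052 0.235] tool mm [-1.   0.3  3.5] norm 4
target [0.466 0.052 0.03 ] tool mm [ 1.00e-01 -0.00e+00  2.05e+02] norm 205
placed 298 [575. -41. 110.] ext [59. 55. 27.] top z 0.1136 cup frame [-0.178 -0.1  ]
placed 186 [556. 166. 108.] ext [58. 41. 25.] top z 0.1132 cup frame [-0.179  0.108]
placed 389 [540. 323. 114.] ext [59. 61. 33.] top z 0.124 cup frame [-0.181  0.266]
placed 401 [429. 358. 113.] ext [59. 59. 33.] top z 0.1241 cup frame [-0.289  0.31 ]
[{'uv': [280.9, 243.4], 'conf': 0.86}] [280.14204202 245.65611498]
```

View pics/side7.png

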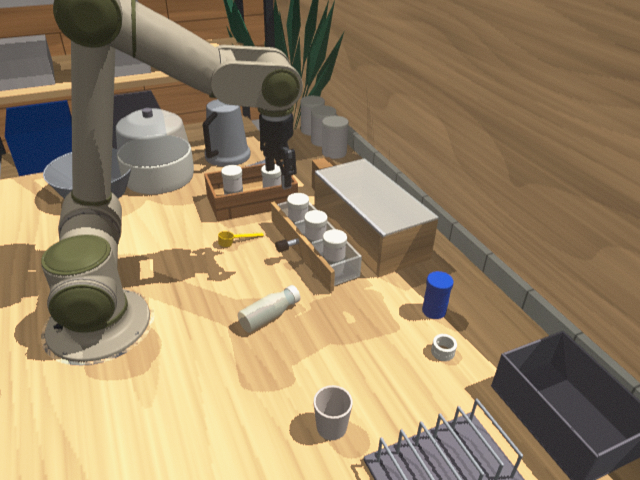

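The side view shows three canisters in the tray around (316,225), two in the crate (232,178 and 271,175), and the counter otherwise undisturbed. The knob is at (283,245), so I'll grip it and push the tray home.

Request:
servo_tool(deltas="1 0 0 25 0 0 0; 1 0 0 38 0 0 0; 1 0 0 38 0 0 0; 1 0 0 38 0 0 0; 1 0 0 33 0 0 0; 1 0 0 22 0 0 0; 1 0 0 13 0 0 0; 1 0 0 0 0 0 0")

```text
time_s: 40.8
position: [0.4637, 0.0533, 0.0287]
tool_rot: [[-0.996, -0.088, -0.005], [-0.088, 0.996, 0.001], [0.005, 0.001, -1.0]]
ft_force: [-0.1, -0.3, 0.3]
grip_width: 0.0855
gripper_force: 0.0
```

Request:
servo_tool(deltas="0 0 0 0 0 0 0; 0 0 0 0 0 0 0; 0 0 0 0 0 0 0; 0 0 0 0 0 0 0; 0 0 0 0 0 0 0; 0 0 0 0 0 0 0; 0 0 0 0 0 0 0; 0 0 0 0 0 0 0")

```text
time_s: 41.47
position: [0.4655, 0.0521, 0.0318]
tool_rot: [[-0.996, -0.086, 0.002], [-0.086, 0.996, -0.0], [-0.002, -0.001, -1.0]]
ft_force: [-1.2, 0.5, 6.6]
grip_width: 0.0283
gripper_force: 48.7
```

Request:
servo_tool(deltas="0 -3 0 0 0 0 0; 0 -8 0 0 0 0 0; 0 -12 0 0 0 0 0; 0 -12 0 0 0 0 0; 0 -12 0 0 0 0 0; 0 -12 0 0 0 0 0; 0 -12 0 0 0 0 0; 0 -12 0 0 0 0 0")

```text
time_s: 42.13
position: [0.5486, 0.0588, 0.0319]
tool_rot: [[-0.996, -0.086, 0.002], [-0.086, 0.996, -0.001], [-0.002, -0.001, -1.0]]
ft_force: [1.6, -2.7, 3.1]
grip_width: 0.0285
gripper_force: 49.0
```

Request:
servo_tool(deltas="0 -12 0 0 0 0 0; 0 -12 0 0 0 0 0; 0 -10 0 0 0 0 0; 0 -7 0 0 0 0 0; 0 -4 0 0 0 0 0; 0 -2 0 0 0 0 0; 0 0 0 0 0 0 0; 0 0 0 0 0 0 0")

```text
time_s: 42.8
position: [0.595, 0.0626, 0.0319]
tool_rot: [[-0.996, -0.086, 0.002], [-0.086, 0.996, -0.001], [-0.002, -0.001, -1.0]]
ft_force: [0.1, -4.1, 5.8]
grip_width: 0.0287
gripper_force: 50.0
```

Request:
servo_tool(deltas="0 -1 0 0 0 0 0; 0 -1 0 0 0 0 0; 0 0 0 0 0 0 0; 0 0 0 0 0 0 0")

```text
time_s: 43.13
position: [0.595, 0.0627, 0.0318]
tool_rot: [[-0.996, -0.086, -0.003], [-0.086, 0.996, -0.002], [0.003, -0.001, -1.0]]
ft_force: [-9.0, -7.1, 12.7]
grip_width: 0.0285
gripper_force: 50.5
```

Request:
servo_tool(deltas="0 -1 0 0 0 0 0; 0 0 0 0 0 0 0; 1 0 0 0 0 0 0; 1 0 0 0 0 0 0; 1 0 0 0 0 0 0; 1 0 0 -10 0 0 0; 1 0 0 -30 0 0 0; 1 0 0 -40 0 0 0")

```text
time_s: 43.8
position: [0.5961, 0.0639, 0.1098]
tool_rot: [[-0.996, -0.086, -0.006], [-0.086, 0.996, 0.001], [0.006, 0.001, -1.0]]
ft_force: [1.0, 0.7, 0.2]
grip_width: 0.0853
gripper_force: 0.0
```

Request:
servo_tool(deltas="1 0 0 -40 0 0 0; 1 0 0 -40 0 0 0; 1 10 0 -30 0 0 0; 1 25 0 0 0 0 0; 1 35 0 0 0 0 0; 1 35 0 0 0 0 0; 1 35 0 0 0 0 0; 1 0 0 0 0 0 0")

```text
time_s: 44.47
position: [0.4524, 0.0522, 0.2212]
tool_rot: [[-0.996, -0.087, -0.003], [-0.087, 0.996, 0.0], [0.003, 0.001, -1.0]]
ft_force: [1.2, 0.1, 0.1]
grip_width: 0.0854
gripper_force: 0.0
```

```bash
python3 - <<'E'
from h import *
go()
d=env.get_image('top'); W=cloud(d); placed(W); save(d,'top8.png')
s=env.get_image('side'); save(s,'side8.png')
for i in (d,s): print([(np.round(x['uv'],1),round(x['conf'],2)) for x in env.spot_point('tray_knob',i)[:2]],px(i,tray(0)-.102*cx+[0,0,.05]))
P=W-cup;a=P@cx;b=P@cy
m=(abs(b)<.012)&(a<-.1)&(a>-.3)&(W[...,2]>.055)&(W[...,2]<.072); print('knob a range',np.percentile(a[m],[2,98]))
V=cv2.imread('pics/side8.png'); cv2.imwrite('pics/crop8.png',np.hstack([cv2.resize(V[130:300,190:450],None,fx=1.5,fy=1.5),cv2.resize(cv2.imread('pics/top8.png')[120:330,160:380],(390,255))]))
E
```

```text
t 44.5 p [452.4  52.2 221.2] yawx -175.03 tilt [0.003 0.001] w 0.0854 F [1.2 0.1 0.1]
placed 385 [540. 323. 113.] ext [60. 61. 34.] top z 0.1238 cup frame [-0.182  0.265]
placed 407 [429. 359. 113.] ext [59. 60. 34.] top z 0.1241 cup frame [-0.289  0.311]
[(array([309.8, 229.6]), 0.84)] [309.34260398 229.94155636]
[(array([324. , 230.4]), 0.82), (array([439. , 349.3]), 0.72)] [324.61243298 232.42377185]
knob a range [-0.16008094 -0.10201478]
```

View pics/crop8.png

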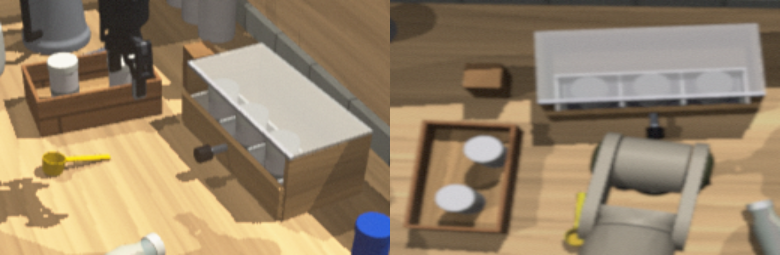

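The crop shows the tray home, with all three canisters upright under the clear roof and the two empties upright in the crate. The knob is back where it started, at about (310,230) in the top view, and the arm is clear. I'm handing in.

```bash
python3 -c "
from rig import env
print(env.close_job())"
```

```text
the job is handed in; nothing more can be done
None
```

The job is done and handed in: all three full canisters stand in the tray, pushed home until it met its stop, and both empties stand upright in the returns crate; the final pictures agree, but no verdict came back.

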